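# Clamp a brass casting for sawing off its sprue

## Robot

A 7-joint arm with a two-finger parallel gripper is mounted at the origin on the work surface. World frame = base frame: x ahead of the robot, y to its left, z up, the work surface at z = 0. Lengths are in m, angles in degrees, forces in N, time in s.
With the tool pointing down it reaches from about 0.4 to 0.875 m from the base axis. Payload 6.5 kg.
Tool frame: the origin (TCP) lies at the very end of the fingers, on their centre line; the grasp point (between the pads) lies 19 mm behind it; z points along the fingers, y is the line along which they close (so a half turn about z gives the same grasp; the last joint's range is limited). The gripper opens to 85 mm and grips with 20 to 120 N. Pads are 22 mm wide; open, the fingers measure 114 mm over their backs; the gripper's body (76 mm by 85 mm) begins 54 mm behind the grasp point. The pads swing forward as they close: fully open they stand 13 mm farther back than shut.
Start: joints at [-77.132, 30.733, -0.252, 88.115, 0.149, 61.152, -4.079], TCP at [0.186, 0.623, 0.231] pointing down, gripper open.
Joint ranges: [-154.64, 154.64], [-21.42, 123.67], [-72.66, 72.17], [13.99, 137.28], [-74.86, 254.86], [10.95, 109.41], [-158.01, 158.01]. Speed limits (degrees/s): [136.94, 136.94, 180, 180, 180, 180, 180].

## Interface

Orientations are given as [roll, pitch, yaw] about the fixed x, y, z axes, in that order (R = Rz(yaw) Ry(pitch) Rx(roll)).
In Python, from cell import get_obs, snapshot, job_done gives the robot as it stands.
- The arm moves only by the tool move_arm, never from a script. Its argument "rows" is one flat list of numbers, 5 for each row, row after row: the shift along the world's x, y, z as a fraction of full scale, then the turn about the world's z as a fraction of full scale, then the closure, from -1 (fully open) to 1 (shut). In form: [tx, ty, tz, roll, claw, tx, ty, tz, roll, claw, ...]. A call has 1 to 10 rows; each row is the pose to reach, as a shift and turn from the pose commanded when the call began, turning the shorter way round; what a row does not reach only later rows make up. Full scale, the value 1, is 50 cm for a shift and pi rad for a turn. A row lasts 1/8 s, in which the tool goes at most 62.5 mm and 10.7 degrees, less where a joint would pass 70% of its speed; a pose out of reach is approached as far as the arm can. A call with a number of a shift or a turn outside -1 to 1 is refused whole. A call with a gripper value outside its range is refused whole. The fingers move at their own pace and stop on an object; "newtons" is the grip in N (left out, the last holds). Time passes only in rows, so rows that repeat a pose let the fingers close. It gives the time, the measured TCP pose, the force, the opening and the grip force at its end, in the units of the state.
- get_obs(): the state, without advancing time (a new reading comes with each control period).
- snapshot(name): name is "scene" or "side" or "wrist"; returns a dict with "color" (420x560x3 uint8, red, green, blue), "K" (3x3 intrinsics, pixels), "dist_coeffs" ([k1, k2, p1, p2, k3] as OpenCV has them; the pictures are not rectified), "world_from_camera" (4x4, takes a point from camera to world coordinates). Camera axes: x right, y up, looking along -z (the intrinsics and any distortion apply to the point x, -y, -z); pixel columns grow to the right and rows downward; lengths in m; the calibration is good to about 2 mm. A picture is of the moment at which its call begins. There is no depth.
- job_done(): hands the job in; it is judged then, once.
The state is a dict: "time_s": time; "q": joint angles; "joint_vel": joint speeds; "tau": joint torques, N m; "position": TCP position; "tool_rot": TCP orientation; "contact_force": force on the tool from outside, world axes, zero at the start; "wrist_torque": the same for the moment, N m; "opening": finger opening in m; "grip_force": force on a finger pad.
Only numpy, scipy, OpenCV 4.12 (cv2) and the standard library are available. Lean on these libraries where they do the work, as an engineer would, in place of code of your own. Each camera call takes 0.05 s, during which the arm holds its last target. There are 200 camera calls.

## Task

Stand the brass casting on the bed of the orange bench clamp, centred and square between the open jaws with its sprue straight up, and let go of it. Then squeeze the clamp's trigger again and again until the rubber-faced jaw holds the casting firmly against the fixed jaw, feeling the trigger so that the soft brass is never crushed. Move the jaw with the trigger only, leave everything else on the bench alone, and finish with the hand clear of the clamp and casting.

Things in the scene. Friction and masses are not known exactly. Their poses are not given: they have to be found in the camera images.
- casting: Brass casting to clamp, 0.2 kg, standing. A flat lobed block 52 mm long (its x), 16 mm thick (its y; the flat faces get clamped), 28 mm high, with dark round recesses; on top its sprue, a round stem 12 mm in diameter from 28 to 73 mm height, is the place to grip. Origin: centre of the underside, z up. A half turn about z makes no difference.
- clamp: Bar clamp bolted to the bench: steel base plate 86 x 330 x 12 mm, black housing, orange handle and trigger standing up. Origin: underside of the plate on the bar's centre line; y along the bar from handle to fixed jaw, z up. Plate y -185 to 145 mm. Bed between the jaws: y 42 to 118 mm, 60 mm wide, top z 30 mm.
- fixed_jaw (a point): Front centre of the grey fixed jaw post, at y = 123 mm of the clamp, 47 mm above the bench (post top 76 mm). On it a steel foot 44 x 30 mm (top at 62 mm) on a spindle: its face stands 18 to 26 mm in front of this point, set differently each time and not measured. It does not yield.
- nest (a point): Where to stand the casting: on top of the bed (z = 30 mm), on the bar's centre line, y = 82 mm of the clamp; axes as the clamp's. Centred here it is clear of foot and jaw by 7 mm or more; the jaw later slides it along the bed to the foot.
- jaw: Moving jaw, grey, with a black rubber pad 40 x 30 mm, top 64 mm above the bench, on a toothed steel bar. Origin: at bench level under the pad's front face; y as the clamp's. Starts at y 45 to 62 mm of the clamp. Each 23 mm squeeze advances it two teeth, 8 mm; a brake keeps it there, so up to 12 N of clamping stays after release. Pad yields 1 mm per 8 N, 6 mm at most.
- trigger_grip (a point): Front (to the fixed jaw) of the trigger's black finger roller, 28 mm wide, 16 mm thick, 144 mm above the bench; trigger top 160 mm. Squeezed to the handle (clamp -y) this point goes 26 mm to a hard stop: use 23. Springs back; let it fully back for each new bite. Force here along the bar: 7 to 11 N while the jaw runs free, more once the casting is against the foot.
- trigger_pivot (a point): The trigger's pivot pin, 85 mm above the bench, at y = -96.5 mm of the clamp. At the roller, 59 mm above it, 12 N on the trigger clamps with about 8 N, 13 N with 10, 14 N with 13, 15 N with 16 (up to 3 N more late in a stroke): stop at 13 to 14 N; from 16 N on the brass is crushed. Squeeze no faster than about 40 mm/s.
- handle_grip (a point): Rear face of the rigid orange handle, 145 mm above the bench, 68 mm behind the front of the trigger's roller at rest. The handle is 30 mm wide, 20 mm thick along y, its top at 165 mm.
- casting2: Another casting, steel-grey, a round disc 30 mm across and 18 mm thick with a 10 mm sprue up to 65 mm height, standing; origin under its centre. Leave alone.
- bench_block: Steel bench block 75 x 75 x 20 mm; leave alone.
- mallet: Small hammer lying on the bench; leave alone.
- jar: Jar 60 mm in diameter, 70 mm high; leave alone.
- mandrel: Upright steel ring mandrel, foot 70 mm in diameter, 170 mm high; leave alone.
- brush: Bench brush lying on the bench; leave alone.
- dish: White ceramic dish 90 mm in diameter, 28 mm high; leave alone.
There are look-alikes about, which are no part of the job. Of the things that look like the casting, take the one that is farthest to the robot's right at the start.

How it is judged (in metres and radians):
On the way, in this order (a step that is already met when the one before it is completed fails the run):
1. the casting stands on the bed, centred within 10 mm and square to the jaws, sprue up, let go, not yet gripped (x of casting in the frame of nest between -0.01 and 0.01 m and z of casting in the frame of nest between -0.003 and 0.003 m and angle between the y axis of casting and the y axis of clamp, either way round below 0.12 rad and angle between casting's own z axis and vertical below 0.1 rad and y of casting in the frame of nest between -0.02 and 0.02 m and contact force between the fingers and casting below 0.2 N and contact force between casting and jaw below 0.5 N), for 0.2 s.
2. the jaw presses the casting with more than 7 N (x of casting in the frame of nest between -0.01 and 0.01 m and z of casting in the frame of nest between -0.003 and 0.003 m and angle between the y axis of casting and the y axis of clamp, either way round below 0.12 rad and angle between casting's own z axis and vertical below 0.1 rad and contact force between casting and jaw above 7 N), for 0.2 s.
At the end, for the whole second after the job is handed in: The casting stands on the clamp's bed (within 3 mm of its height), sprue within 0.1 rad of upright, centred across the jaws within 10 mm, square within 0.12 rad, at rest, and the jaw still presses it with more than 7 N after the robot has let go (all of step 2 and linear speed of casting below 0.01 m/s); the robot touches nothing.
It fails at once if the jaw crushes the casting with more than 20 N (contact force between casting and jaw above 20 N).
It fails at once if the robot pushes the jaw itself instead of using the trigger (contact force between any of the fingers, the arm and jaw above 2 N).
It fails at once if something else on the bench is moved by more than 20 mm (distance of any of casting2, bench_block, mallet, jar, mandrel, brush, dish from where it was at the start of the episode above 0.02 m).
It also fails if it takes over 58 s, if anything falls off the work surface, if the arm or the gripper's body presses on something with over 40 N, if the wrist force passes 120 N, or if a joint passes its speed limit or range.

## Working session

There is one attempt and no reset: what is moved stays moved. The work goes in short steps, Python scripts to look and compute and a tool call to move; the robot and the scene stay as the last step left them, time stands still between calls to the robot, and variables do not carry over. Pictures are saved under pics/ and viewed, at most 10 in all, crops included, and the job is handed in when it is done.

Besides the shell and the picture viewer there is one more tool, called as name(argument=value, ...) on one line, values as JSON. move_arm: Moves the arm, as the interface text tells. Its arguments: {"type":"object","properties":{"rows":{"type":"array","items":{"type":"number","minimum":-1,"maximum":1}},"newtons":{"type":"number"}},"required":["rows"]}

```bash
ls; mkdir -p pics; cat > h.py <<'E'
import numpy as np,cv2
from cell import get_obs,snapshot,job_done
def ray(s,uv):
    p=cv2.undistortPoints(np.array([[uv]],float),s["K"],np.array(s["dist_coeffs"],float))[0,0]
    T=np.array(s["world_from_camera"]);d=T[:3,:3]@np.array([p[0],-p[1],-1.]);return T[:3,3],d/np.linalg.norm(d)
def plane(s,uv,z):
    o,d=ray(s,uv);return o+d*(z-o[2])/d[2]
def tri(rs):
    A=np.zeros((3,3));b=np.zeros(3);
    for o,d in rs:
        M=np.eye(3)-np.outer(d,d);A+=M;b+=M@o
    x=np.linalg.solve(A,b);return x,[np.linalg.norm(np.cross(x-o,d)) for o,d in rs]
def proj(s,P):
    T=np.linalg.inv(np.array(s["world_from_camera"]));c=T[:3,:3]@np.array(P,float)+T[:3,3];c=np.array([c[0],-c[1],-c[2]])
    return cv2.projectPoints(c[None],np.zeros(3),np.zeros(3),s["K"],np.array(s["dist_coeffs"],float))[0].ravel()
def shot(n,f=None):
    s=snapshot(n);s["K"]=np.array(s["K"],float)
    if f: cv2.imwrite(f"pics/{f}.png",s["color"][:,:,::-1]);
    return s
E
python3 - <<'E'
from h import *
import pickle
S={n:shot(n,n+"0") for n in("scene","side","wrist")}
pickle.dump(S,open("s0.pkl","wb"))
for n in S:print(n,np.round(S[n]["world_from_camera"],3).tolist(),S[n]["K"][0,0])
a=np.hstack([S["scene"]["color"],S["side"]["color"]])
print(get_obs())
E
```

```text
pics
scene [[-0.054, -0.569, 0.821, 1.486], [0.998, -0.046, 0.034, 0.017], [0.018, 0.821, 0.57, 0.755], [0.0, 0.0, 0.0, 1.0]] 429.6345293785931
side [[0.727, 0.403, -0.556, -0.086], [-0.687, 0.438, -0.58, -0.693], [0.01, 0.803, 0.595, 0.797], [0.0, 0.0, 0.0, 1.0]] 464.34288316681506
wrist [[0.286, -0.905, -0.315, 0.104], [0.958, 0.27, 0.095, 0.646], [-0.001, -0.329, 0.944, 0.374], [0.0, 0.0, 0.0, 1.0]] 371.26455762677955
{'time_s': 0.15, 'q': array([-77.1299225 ,  30.76688978,  -0.25477369,  88.15730955,
         0.14691515,  61.15106972,  -4.08165685]), 'joint_vel': array([-0.04929783, -0.01750524,  0.05052377, -0.14009285, -0.0260234 ,
       -0.01247472,  0.08281254]), 'tau': array([ 1.54087396e-03, -5.83781576e+01,  1.04978822e+00, -2.59352160e+01,
        1.24982680e-02,  6.46431537e-03,  5.65432799e-06]), 'position': array([0.18623857, 0.62224922, 0.23062407]), 'tool_rot': array([-1.79925128e+02,  3.59949970e-03,  1.63338240e+02]), 'contact_force': array([-0.26042674, -0.24599823, -0.18006276]), 'wrist_torque': array([0.000588  , 0.01328183, 0.00032545]), 'grip_force': 0.0, 'opening': 0.0856123277645817}
```

View pics/scene0.png

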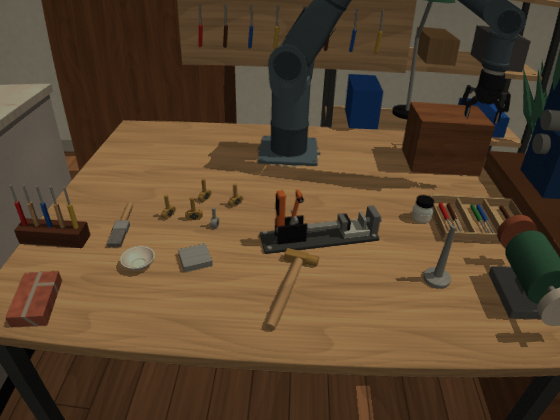

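View pics/side0.png

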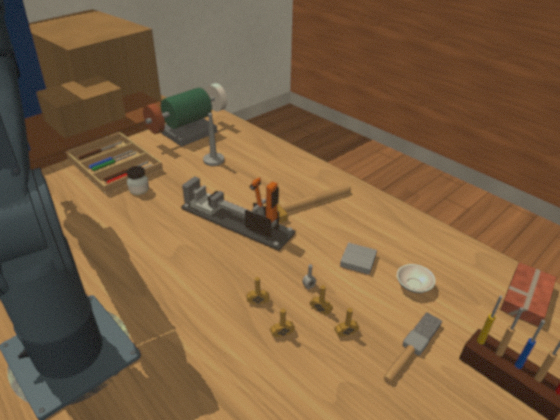

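The scene picture shows brass castings at (168,207), (194,208), (204,190) and (236,195), and the clamp around (260–380, 190–245) with its fixed jaw at right. The side picture shows the castings at (258,292), (282,324), (320,300) and (346,323), and the clamp around (185–290, 180–240). Next I'll zoom in.

```bash
python3 - <<'E'
from h import *
import pickle
S=pickle.load(open("s0.pkl","rb"))
a,b=S["scene"]["color"],S["side"]["color"]
f=lambda im,x,y,w,h,k:cv2.resize(im[y:y+h,x:x+w],None,fx=k,fy=k,interpolation=cv2.INTER_CUBIC)
t=np.hstack([f(a,250,180,133,75,3),f(b,175,170,133,75,3)])
t=np.vstack([np.hstack([f(a,250,180,133,75,3),f(b,175,170,133,75,3)]),np.hstack([f(a,150,172,100,75,4)[:300,:399],f(b,270,272,100,75,4)[:300,:399]])])
cv2.imwrite("pics/crop0.png",t[:,:,::-1])
for n,im in(("scene",a),("side",b)):
    h=cv2.cvtColor(im,cv2.COLOR_RGB2HSV);print(n,im[207,168] if n=="scene" else im[323,346])
sc=S["scene"];sd=S["side"]
for p in [(168,215),(194,216),(204,198),(236,203)]:print(p,plane(sc,p,0.005).round(3), proj(sd,plane(sc,p,0.005)).round())
E
```

```text
scene [80 59 27]
side [103  80  41]
(168, 215) [ 0.46  -0.347  0.005] [346. 330.]
(194, 216) [ 0.458 -0.267  0.005] [318. 309.]
(204, 198) [ 0.359 -0.256  0.005] [282. 331.]
(236, 203) [ 0.379 -0.151  0.005] [256. 299.]
```

View pics/crop0.png

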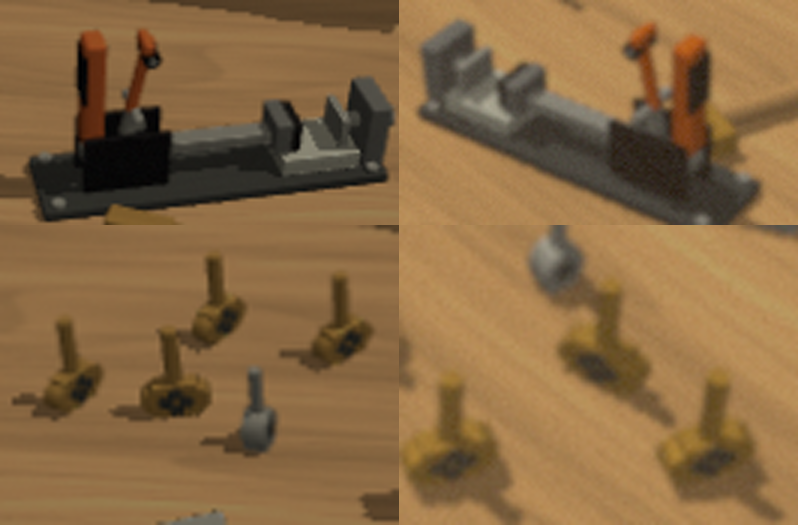

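The crops show the target sprue top at scene (166.5,196) and side (349.5,309.5). The plate bolts and jaw post are also visible. Next I'll triangulate the casting and the clamp points.

```bash
python3 - <<'E'
from h import *
import pickle
S=pickle.load(open("s0.pkl","rb"));a,b=S["scene"],S["side"]
A=lambda x,y:(250+x/3-.33,180+y/3-.33)
B=lambda x,y:(175+(x-399)/3-.33,170+y/3-.33)
print("sprue",tri([ray(a,(166.3,195.8)),ray(b,(349.2,309.5))]), plane(a,(166.3,195.8),.073))
for n,p in dict(boltL=(44,160),boltN=(58,203),boltR=(373,168),cornNL=(47,214),cornNR=(387,177)).items():print(n,plane(a,A(*p),.012).round(4))
for n,p in dict(L=(419,108),R=(759,182),N=(700,222),boltA=(750,183),boltB=(700,217)).items():print("side",n,plane(b,B(*p),.012).round(4))
for n,p,q in [("handletop",(92,33),(690,40)),("roller",(152,57),(632,48)),("trigtop",(147,32),(648,27)),("post",(367,80),(448,25)),("jawtop",(280,103),(523,69)),("hous?",(142,112),(655,108))]:
    print(n,*[np.round(v,4) for v in tri([ray(a,A(*p)),ray(b,B(*q))])])
E
```

```text
sprue (array([ 0.45715991, -0.34572056,  0.07186948]), [np.float64(0.0013327999110476186), np.float64(0.001332799911047651)]) [ 0.45806665 -0.3440054   0.073     ]
boltL [ 0.5331 -0.0504  0.012 ]
boltN [ 0.5949 -0.0332  0.012 ]
boltR [0.522  0.2598 0.012 ]
cornNL [ 0.6108 -0.042   0.012 ]
cornNR [0.5349 0.2713 0.012 ]
side L [0.4498 0.249  0.012 ]
side R [ 0.6083 -0.0456  0.012 ]
side N [ 0.5334 -0.049   0.012 ]
side boltA [ 0.6014 -0.0412  0.012 ]
side boltB [ 0.5378 -0.0443  0.012 ]
handletop [ 0.5565 -0.0092  0.1689] [0.0011 0.0011]
roller [0.5424 0.0448 0.1393] [0.0006 0.0006]
trigtop [0.5485 0.0358 0.1653] [0.0036 0.0036]
post [0.4899 0.2464 0.0895] [0.0005 0.0005]
jawtop [0.5115 0.1642 0.0729] [0.0019 0.0019]
hous? [0.5519 0.0341 0.0821] [0.0052 0.0052]
```

move_arm(rows=[0.59,-0.85,0.1,-0.36,-1,0.59,-0.85,0.1,-0.36,-1,0.59,-0.85,0.1,-0.36,-1,0.59,-0.85,0.1,-0.36,-1,0.59,-0.85,0.1,-0.36,-1,0.59,-0.85,0.1,-0.36,-1,0.59,-0.85,0.1,-0.36,-1,0.59,-0.85,0.1,-0.36,-1,0.59,-0.85,0.1,-0.36,-1,0.59,-0.85,0.1,-0.36,-1])

```text
time_s: 1.4
position: [0.482, 0.1962, 0.2813]
tool_rot: [180.0, 0.0, 98.3]
contact_force: [-0.1, 0.3, -0.0]
opening: 0.0853
grip_force: 0.0
```

```bash
python3 - <<'E'
from h import *
import pickle
s=shot("wrist","w1");pickle.dump(s,open("w1.pkl","wb"));print(np.round(s["world_from_camera"],3).tolist())
for p in [(.50,.2,.03),(.55,0.03,.144),(.4572,-.345,.07)]:print(proj(s,p))
E
```

```text
[[0.989, -0.137, -0.048, 0.469], [0.145, 0.934, 0.325, 0.28], [0.001, -0.329, 0.944, 0.425], [0.0, 0.0, 0.0, 1.0]]
[308.42082449 165.4910158 ]
[336.31577115 370.75356017]
[225.75284896 508.33020784]
```

View pics/w1.png

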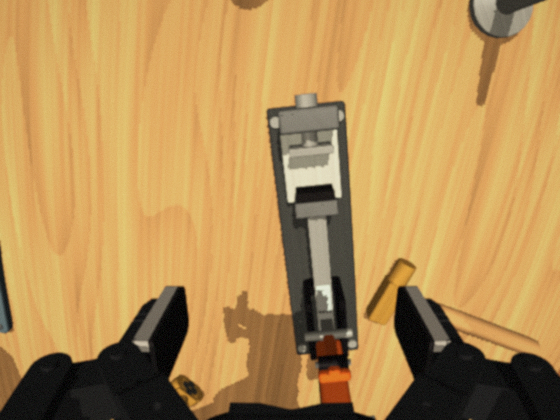

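move_arm(rows=[-0.1,-1,-0.06,-0.32,-1,-0.1,-1,-0.06,-0.32,-1,-0.1,-1,-0.06,-0.32,-1,-0.1,-1,-0.06,-0.32,-1,-0.1,-1,-0.06,-0.32,-1,-0.1,-1,-0.06,-0.32,-1,-0.1,-1,-0.06,-0.32,-1,-0.1,-1,-0.06,-0.32,-1,-0.1,-1,-0.06,-0.32,-1])

```text
time_s: 2.58
position: [0.43, -0.3056, 0.251]
tool_rot: [180.0, 0.1, 40.6]
contact_force: [0.6, 0.7, -0.3]
opening: 0.0854
grip_force: 0.0
```

In w1 the clamp plate runs from its far corners (267,109)/(344,100) to its near ones (298,357)/(357,350). The jaw's pad is at (316,192), the foot at (310,150), the post at (309,117), and the orange trigger and handle are near (330,345–400).

```bash
python3 - <<'E'
from h import *
import pickle
s=pickle.load(open("w1.pkl","rb"))
P=[plane(s,p,.012) for p in [(267,109),(344,100),(357,350),(298,357)]]
for p in P:print(p.round(4))
print("far w",np.linalg.norm(P[0]-P[1]),"len",np.linalg.norm(P[1]-P[2]))
s=shot("wrist","w2");pickle.dump(s,open("w2.pkl","wb"))
print(proj(s,(.457,-.345,.073)),proj(s,(.457,-.345,.0)))
E
```

```text
[0.4473 0.2513 0.012 ]
[0.5279 0.273  0.012 ]
[ 0.6094 -0.0474  0.012 ]
[ 0.5306 -0.0705  0.012 ]
far w 0.08350642270113769 len 0.330569718511447
[343.62218578 188.721945  ] [334.49852064 170.62164322]
```

View pics/w2.png

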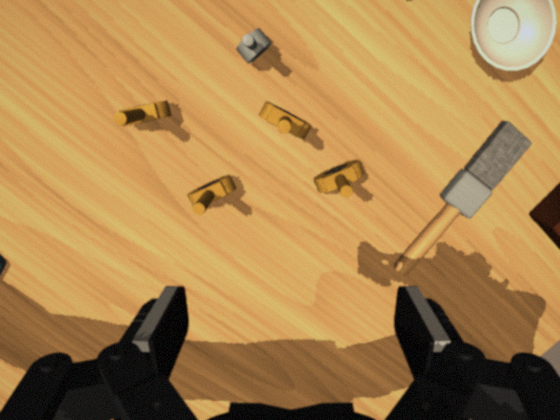

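In w2 the target casting is at (340,178), with its block running from (315,183) to (362,170) and its sprue top at (345,187), which matches the triangulated point.

```bash
python3 - <<'E'
from h import *
import pickle
s=pickle.load(open("w2.pkl","rb"));im=s["color"]
h=cv2.cvtColor(im,cv2.COLOR_RGB2HSV)
for y in range(156,200,3):print(y,[tuple(int(c) for c in h[y,x]) for x in range(312,370,8)])
m=((h[...,1]>180)&(h[...,2]>60)).astype(np.uint8);roi=np.zeros_like(m);roi[150:205,305:372]=m[150:205,305:372]
n,l,st,c=cv2.connectedComponentsWithStats(roi)
k=1+np.argmax(st[1:,4]);ys,xs=np.nonzero(l==k);print(st[k],c[k])
top=[(x,ys[xs==x].min()) for x in range(xs.min(),xs.max()+1) if (xs==x).any()]
print(top)
print(cv2.minAreaRect(np.c_[xs,ys].astype(np.float32)))
E
```

```text
156 [(18, 137, 218), (18, 139, 218), (17, 144, 219), (17, 141, 217), (16, 147, 213), (17, 144, 216), (16, 147, 213), (17, 149, 215)]
159 [(17, 147, 214), (18, 140, 218), (17, 143, 216), (17, 142, 218), (16, 146, 211), (17, 149, 197), (16, 152, 198), (17, 144, 216)]
162 [(19, 141, 217), (18, 136, 221), (18, 137, 217), (16, 144, 218), (16, 158, 179), (18, 177, 108), (15, 160, 121), (16, 147, 214)]
165 [(19, 140, 218), (18, 148, 216), (18, 142, 216), (16, 144, 188), (16, 119, 58), (18, 185, 149), (16, 171, 112), (16, 152, 210)]
168 [(19, 139, 215), (18, 143, 214), (18, 139, 206), (16, 111, 60), (18, 176, 122), (18, 186, 189), (17, 198, 120), (16, 150, 206)]
171 [(17, 145, 218), (19, 142, 212), (15, 153, 70), (17, 146, 70), (18, 184, 200), (19, 192, 202), (18, 189, 140), (16, 148, 215)]
174 [(18, 143, 217), (18, 172, 126), (17, 165, 96), (18, 181, 187), (18, 184, 188), (18, 184, 204), (16, 188, 156), (16, 150, 191)]
177 [(18, 144, 213), (18, 187, 117), (18, 185, 194), (17, 191, 119), (17, 181, 100), (18, 180, 210), (17, 183, 146), (16, 152, 184)]
180 [(18, 141, 211), (18, 184, 195), (18,
[... 1393 characters left out ...]
(174)), (336, np.int64(173)), (337, np.int64(173)), (338, np.int64(172)), (339, np.int64(171)), (340, np.int64(171)), (341, np.int64(170)), (342, np.int64(170)), (343, np.int64(168)), (344, np.int64(169)), (345, np.int64(167)), (346, np.int64(167)), (347, np.int64(163)), (348, np.int64(162)), (349, np.int64(162)), (350, np.int64(162)), (351, np.int64(162)), (352, np.int64(163)), (353, np.int64(161)), (354, np.int64(161)), (355, np.int64(161)), (356, np.int64(161)), (357, np.int64(161)), (358, np.int64(161)), (359, np.int64(164)), (360, np.int64(166)), (361, np.int64(167)), (362, np.int64(171))]
((341.087646484375, 181.5721435546875), (30.15578269958496, 48.22894287109375), 66.03751373291016)
```

```bash
python3 - <<'E'
from h import *
import pickle
s=pickle.load(open("w2.pkl","rb"))
for p,q,z in [((321,174),(352,161),.024),((318,191),(362,173),.01),((316,180),(361,168),.02)]:
    d=plane(s,q,z)-plane(s,p,z);print(np.linalg.norm(d),np.degrees(np.arctan2(d[1],d[0])))
a=pickle.load(open("s0.pkl","rb"));
print(tri([ray(a["scene"],(166.3,195.8)),ray(a["side"],(349.2,309.5)),ray(s,(345,190))]))
print(plane(s,(344.5,189),.073))
E
```

```text
0.03391676193036201 -25.801369665860104
0.05044969872674482 -26.09825001954598
0.04789081555825142 -33.83016849653642
(array([ 0.45691606, -0.3462102 ,  0.07211531]), [np.float64(0.0017117904942402639), np.float64(0.0010275518945119671), np.float64(0.0007818746508822855)])
[ 0.45732799 -0.34577765  0.073     ]
```

move_arm(rows=[0.054,-0.081,-0.18,0.125,-1,0.054,-0.081,-0.18,0.125,-1,0.054,-0.081,-0.18,0.125,-1,0.054,-0.081,-0.18,0.125,-1])

```text
time_s: 3.12
position: [0.4593, -0.3411, 0.1623]
tool_rot: [180.0, -0.1, 63.4]
contact_force: [0.5, -0.4, -0.2]
opening: 0.0855
grip_force: 0.0
```

```bash
python3 - <<'E'
from h import *
import pickle
s=shot("wrist","w3");pickle.dump(s,open("w3.pkl","wb"));print(get_obs()["position"],get_obs()["tool_rot"])
print(proj(s,(.457,-.346,.073)),proj(s,(.457,-.346,.028)))
u,v=map(int,proj(s,(.457,-.346,.04)));print(u,v)
y0=max(0,v-75);cv2.imwrite("pics/w3c.png",cv2.resize(s["color"][y0:y0+150,u-100:u+100,::-1],None,fx=4,fy=4));print("crop origin",u-100,y0)
E
```

```text
[ 0.45946182 -0.34153571  0.16278638] [ 1.79902880e+02 -4.21330683e-02  6.33987328e+01]
[291.46574007 225.08849639] [291.3362279  204.52987385]
291 209
crop origin 191 134
```

View pics/w3c.png

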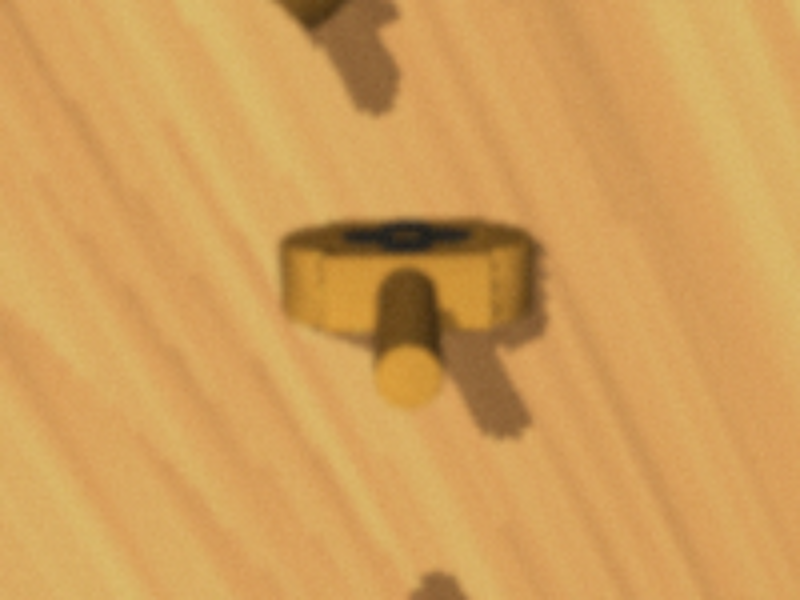

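In w3c the block lies level in the image (long edges at rows 230 and 327 of the crop), so the tool is square to it. The sprue top is at crop (409,377), about 1–2 mm from where I predicted. I'll descend and grip.

move_arm(rows=[0,-0.004,-0.12,0,-1,0,-0.004,-0.244,0,-1,0,-0.004,-0.244,0,-1,0,-0.004,-0.244,0,-1,0,-0.004,-0.244,0,1,0,-0.004,-0.244,0,1,0,-0.004,-0.244,0,1,0,-0.004,-0.244,0,1,0,-0.004,-0.244,0,1,0,-0.004,-0.244,0,1], newtons=40)

```text
time_s: 4.42
position: [0.4586, -0.345, 0.0396]
tool_rot: [180.0, -0.0, 63.4]
contact_force: [-0.7, 1.6, 5.2]
opening: 0.0106
grip_force: 39.1
```

move_arm(rows=[0,0,0.12,0,1,0,0,0.24,0,1,0.02,0.1,0.36,0.05,1,0.04,0.22,0.44,0.1,1,0.05,0.34,0.44,0.15,1,0.06,0.46,0.44,0.2,1,0.07,0.58,0.44,0.228,1,0.08,0.7,0.44,0.228,1,0.08,0.82,0.44,0.228,1,0.08,0.9,0.44,0.228,1])

```text
time_s: 5.68
position: [0.4974, 0.1078, 0.2586]
tool_rot: [-179.9, -0.0, 104.6]
contact_force: [0.4, -0.4, -2.0]
opening: 0.0109
grip_force: 39.8
```

move_arm(rows=[0.013,0.1,0,0,1,0.013,0.19,0,0,1,0.013,0.19,0,0,1,0.013,0.19,0,0,1])

```text
time_s: 6.18
position: [0.5044, 0.1992, 0.2586]
tool_rot: [-179.9, 0.1, 104.5]
contact_force: [0.5, -0.4, -1.9]
opening: 0.011
grip_force: 39.7
```

```bash
python3 - <<'E'
from h import *
import pickle
s=shot("wrist","w4");pickle.dump(s,open("w4.pkl","wb"));print(get_obs()["position"],get_obs()["tool_rot"])
E
```

```text
[0.50466411 0.19863317 0.25878754] [-1.79930974e+02  6.07312480e-02  1.04386045e+02]
```

View pics/w4.png

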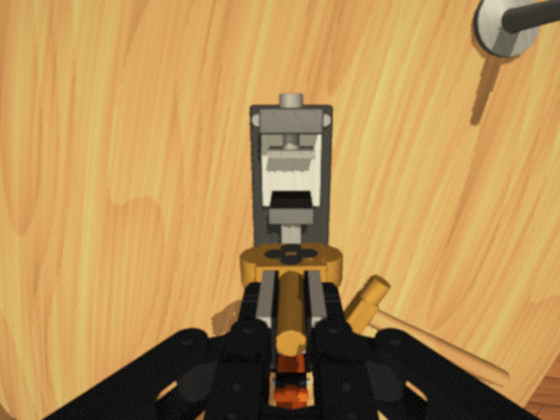

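In w4 the clamp stands upright in the image, centred on u≈291. The plate's far corners are at (250,105) and (331,105), the post's front edge at row 133, the foot's front at row ~157 and the pad's front at row ~192. The casting is held straight in the fingers.

```bash
python3 - <<'E'
from h import *
import pickle
s=pickle.load(open("w4.pkl","rb"))
O=np.array([.5288,.1016]);t=np.radians(104.5)
def cl(p): 
    d=p[:2]-O;return np.round([1e3*(d[0]*np.sin(t)-d[1]*np.cos(t)),1e3*(d[0]*np.cos(t)+d[1]*np.sin(t))-20],1)
for n,uv,z in [("pl",(250,105),.012),("pr",(331,105),.012),("pl2",(253.5,245),.012),("pr2",(328.5,245),.012),("postL",(259,133),.076),("postR",(324,133),.076),("padL",(273,192),.064),("padR",(311,192),.064),("footL",(267,157),.062),("footR",(315,157),.062),("bedL",(263,205),.03),("bedR",(320,205),.03),("castL",(241,257),.185),("castR",(342,257),.185)]:
    p=plane(s,uv,z);print(n,p.round(4),cl(p))
g=s["color"].astype(int).mean(2).astype(int)
print(g[125:220:1,300].tolist());print(g[115,240:345].tolist());print(g[200,240:345].tolist())
E
```

```text
pl [0.4468 0.2514 0.012 ] [-41.9 145.6]
pr [0.5267 0.272  0.012 ] [ 40.7 145.5]
pl2 [0.4844 0.1005 0.012 ] [-43.2 -10. ]
pr2 [0.5678 0.1221 0.012 ] [42.9 -9.9]
postL [0.4655 0.235  0.076 ] [-27.8 125. ]
postR [0.5202 0.2492 0.076 ] [ 28.6 125. ]
padL [0.4902 0.1827 0.064 ] [-17.1  68.2]
padR [0.525  0.1917 0.064 ] [18.8 68.2]
footL [0.4769 0.2134 0.062 ] [-22.2 101.3]
footR [0.5198 0.2245 0.062 ] [ 22.1 101.2]
bedL [0.4841 0.1564 0.03  ] [-29.6  44.2]
bedR [0.5422 0.1714 0.03  ] [30.4 44.2]
castL [0.4777 0.1703 0.185 ] [-32.3  59.3]
castR [0.541  0.1867 0.185 ] [33.1 59.3]
[122, 129, 128, 127, 126, 123, 114, 100, 80, 87, 110, 120, 124, 124, 125, 126, 123, 124, 124, 119, 109, 82, 68, 79, 97, 122, 149, 159, 165, 164, 172, 173, 166, 150, 141, 136, 136, 139, 138, 137, 136, 137, 134, 136, 136, 148, 171, 198, 212, 214, 213, 213, 215, 215, 211, 214, 212, 212, 214, 215, 215, 215, 214, 213, 197, 150, 73, 21, 20, 2, 17, 16, 9, 22, 23, 25, 25, 27, 34, 22, 26, 28, 39, 71, 105, 121, 126, 128, 125, 124, 126, 125, 121, 124, 123]
[163, 168, 169, 173, 175, 174, 173, 172, 155, 118, 76, 63, 74, 106, 13
[... 215 characters left out ...]
7, 127, 131, 133, 130, 131, 131, 129, 126, 131, 134, 130, 129, 133, 132, 129, 132, 133, 133, 129, 133, 132, 133, 127, 111, 104, 114, 139, 154, 155, 139, 122, 95, 72, 61, 98, 153, 169, 173, 173, 172, 174, 175, 177, 178, 177, 174, 166]
[169, 169, 166, 169, 166, 163, 164, 161, 160, 161, 164, 152, 125, 78, 64, 68, 73, 71, 71, 71, 66, 82, 128, 184, 207, 214, 212, 215, 214, 194, 145, 73, 32, 24, 26, 28, 24, 24, 29, 28, 27, 22, 30, 32, 28, 28, 22, 28, 31, 27, 31, 27, 29, 25, 28, 33, 25, 22, 27, 22, 25, 24, 27, 26, 23, 30, 27, 26, 28, 25, 46, 99, 168, 203, 211, 214, 214, 213, 202, 158, 104, 69, 70, 70, 72, 69, 72, 70, 65, 99, 142, 171, 176, 175, 173, 171, 175, 175, 171, 170, 171, 173, 174, 172, 172]
```

```bash
python3 - <<'E'
from h import *
import pickle
s=pickle.load(open("w4.pkl","rb"))
O=np.array([.5288,.1016]);t=np.radians(104.5)
def cl(p): 
    d=p[:2]-O;return np.round([1e3*(d[0]*np.sin(t)-d[1]*np.cos(t)),1e3*(d[0]*np.cos(t)+d[1]*np.sin(t))-20],1)
for n,uv,z in [("padbot",(291,191),.034),("padtop",(291,207),.064)]:print(n,cl(plane(s,uv,z)))
print("tcp",cl(get_obs()["position"]))
print("nest",O+.102*np.array([np.cos(t),np.sin(t)]))
E
```

```text
padbot [-0.1 60.7]
padtop [-0.1 53.3]
tcp [ 0.9 80. ]
nest [0.50326124 0.20035106]
```

move_arm(rows=[-0.003,0.0035,-0.1,0,1,-0.003,0.0035,-0.2,0,1,-0.003,0.0035,-0.29,0,1,-0.003,0.0035,-0.34,0,1,-0.003,0.0035,-0.36,0,1,-0.003,0.0035,-0.368,0,1,-0.003,0.0035,-0.374,0,1,-0.003,0.0035,-0.374,0,1])

```text
time_s: 7.22
position: [0.5038, 0.2021, 0.073]
tool_rot: [179.9, -0.0, 104.5]
contact_force: [-0.1, -0.5, -2.6]
opening: 0.011
grip_force: 39.5
```

```bash
python3 - <<'E'
from h import *
import pickle
s=shot("wrist","w5");pickle.dump(s,open("w5.pkl","wb"));o=get_obs();print(o["position"],o["tool_rot"],o["contact_force"])
S=shot("side");print(proj(S,(.503,.2,.05)))
u,v=map(int,proj(S,(.503,.2,.05)))
c=cv2.resize(S["color"][v-35:v+35,u-47:u+46],None,fx=6,fy=6)[:420,:558]
w=cv2.resize(s["color"],None,fx=.75,fy=.75)
a=np.zeros((600,800,3),np.uint8);a[:315,:420]=w;a[180:600,242:800]=c
cv2.imwrite("pics/c5.png",a[:,:,::-1])
E
```

```text
[0.50380006 0.20217056 0.07296707] [ 1.79933538e+02 -1.53786516e-02  1.04485925e+02] [ 0.22881491 -0.9743465  -1.76491723]
[205.74393068 194.72457145]
```

View pics/c5.png

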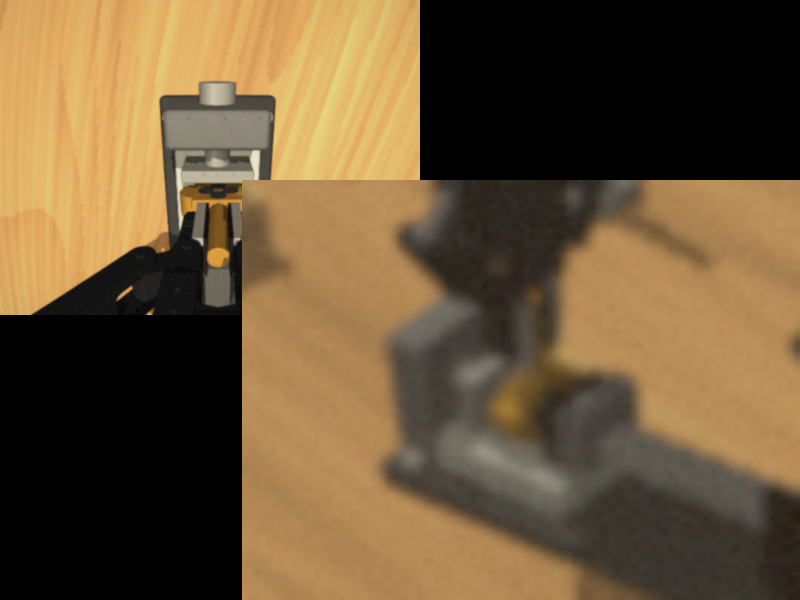

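The picture shows the casting between foot and pad, a few mm above the bed and straight. I'll lower it, press lightly, then release.

move_arm(rows=[0,0,-0.004,0,1,0,0,-0.007,0,1,0,0,-0.007,0,1])

```text
time_s: 7.7
position: [0.5036, 0.2021, 0.0696]
tool_rot: [180.0, -0.0, 104.5]
contact_force: [-3.0, -0.9, 6.9]
opening: 0.0111
grip_force: 40.6
```

move_arm(rows=[0,0,0.001,0,0.5,0,0,0.001,0,0,0,0,0.001,0,0,0,0,0.001,0,0,0,0,0.001,0,0,0,0,0.001,0,0])

```text
time_s: 8.45
position: [0.5034, 0.2019, 0.0693]
tool_rot: [-180.0, 0.0, 104.5]
contact_force: [0.0, -0.3, -0.2]
opening: 0.043
grip_force: 0.0
```

move_arm(rows=[0,0,0.06,0,0,0,0,0.16,0,0,0,0,0.28,0,0,0,0,0.38,0,0,0,0,0.38,0,0])

```text
time_s: 9.07
position: [0.5058, 0.2029, 0.2634]
tool_rot: [179.5, -0.1, 104.5]
contact_force: [-1.0, -0.0, -0.1]
opening: 0.0427
grip_force: 0.0
```

```bash
python3 - <<'E'
from h import *
import pickle
o=get_obs();print(o["position"],o["contact_force"],o["opening"])
s=shot("wrist","w6");S=shot("side");C=shot("scene");pickle.dump((s,S,C),open("w6.pkl","wb"))
f=lambda im,x,y,w,h,k:cv2.resize(im[y:y+h,x:x+w],(w*k,h*k),interpolation=cv2.INTER_CUBIC)
t=np.vstack([f(s["color"],180,60,200,75,4)[:0],np.hstack([f(s["color"],190,90,200,150,2),f(S["color"],175,165,133,100,3)[:300,:399]]),np.hstack([f(C["color"],250,170,133,100,3),f(s["color"],190,220,200,150,2)[:,:400]])])
cv2.imwrite("pics/c6.png",t[:,:,::-1]);print(t.shape)
E
```

```text
[0.50581735 0.20286227 0.26342943] [-0.98291946 -0.01224917 -0.14367021] 0.042669121813275306Traceback (most recent call last):
  File "<stdin>", line 6, in <module>
    return _nx.concatenate(arrs, 0, dtype=dtype, casting=casting)
           ~~~~~~~~~~~~~~~^^^^^^^^^^^^^^^^^^^^^^^^^^^^^^^^^^^^^^^
ValueError: all the input array dimensions except for the concatenation axis must match exactly, but along dimension 1, the array at index 0 has size 800 and the array at index 1 has size 799
```

```bash
python3 - <<'E'
from h import *
import pickle
s,S,C=pickle.load(open("w6.pkl","rb"))
f=lambda im,x,y,w,h,W,H:cv2.resize(im[y:y+h,x:x+w],(W,H),interpolation=cv2.INTER_CUBIC)
t=np.hstack([f(s["color"],180,90,220,330,400,600),np.vstack([f(S["color"],175,165,133,100,400,300),f(C["color"],250,170,133,100,400,300)])])
cv2.imwrite("pics/c6.png",t[:,:,::-1])
E
```

```text
(no output)
```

View pics/c6.png

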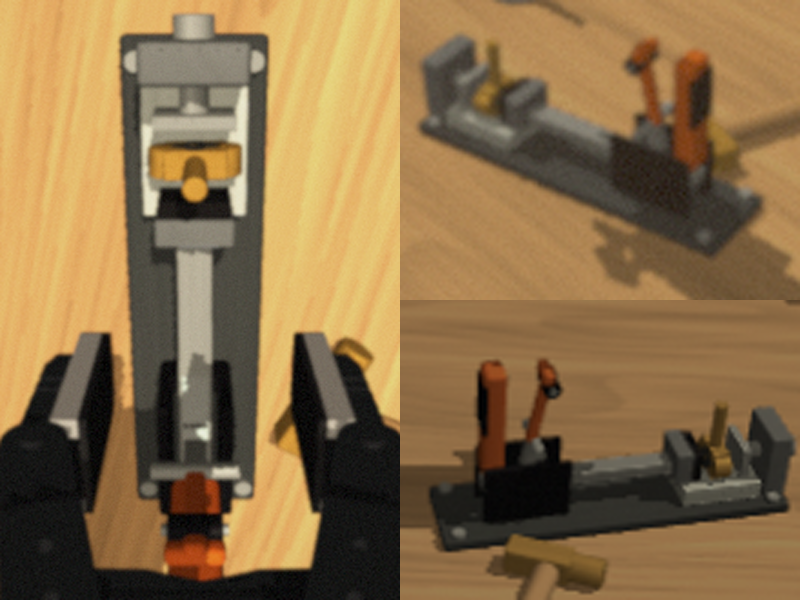

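The casting stands upright and square between foot and pad. The trigger roller is at wrist pixel ≈(287,381), scene ≈(300.5,198) and side ≈(253,188).

```bash
python3 - <<'E'
from h import *
import pickle
s,S,C=pickle.load(open("w6.pkl","rb"))
O=np.array([.5288,.1016]);t=np.radians(104.5)
def cl(p): 
    d=np.array(p)[:2]-O;return np.round([1e3*(d[0]*np.sin(t)-d[1]*np.cos(t)),1e3*(d[0]*np.cos(t)+d[1]*np.sin(t))-20],1)
L=lambda x,y:(180+x/1.818,90+y/1.818)
for n,uv,z in [("rollerfront",L(195,528),.144),("trigtop",L(195,560),.16),("sprue",L(195,190),.103),("castL",L(150,145),.04),("castR",L(240,145),.04),("bedR",L(245,215),.03),("postfront",L(195,84),.076),("foot",L(195,130),.062)]:
    p=plane(s,uv,z);print(n,p.round(4),cl(p))
x,r=tri([ray(s,L(195,528)),ray(C,(250+152/3.0075,170+85/3)),ray(S,(175+235/3.0075,165+70/3))]);print("roller tri",x,r,cl(x))
x,r=tri([ray(C,(250+145/3.0075,170+62/3)),ray(S,(175+245/3.0075,165+45/3))]);print("trig top",x,r,cl(x))
x,r=tri([ray(C,(250+92/3.0075,170+65/3)),ray(S,(175+292/3.0075,165+55/3))]);print("handle top",x,r,cl(x))
for y in(-60,-70): 
    q=O+np.array([np.cos(t),np.sin(t)])*(y+20)/1e3;print(y,q)
E
```

```text
rollerfront [0.5449 0.0393 0.144 ] [ -0.  -84.3]
trigtop [0.5462 0.0344 0.16  ] [ -0.  -89.4]
sprue [0.5045 0.1981 0.103 ] [ 0.6 79.5]
castL [0.4784 0.1993 0.04  ] [-24.4  87.2]
castR [0.5267 0.2116 0.04  ] [25.5 87.1]
bedR [0.5419 0.1699 0.03  ] [29.8 42.9]
postfront [0.4931 0.2425 0.076 ] [  0.7 125.3]
foot [0.4994 0.2178 0.062 ] [ 0.6 99.9]
roller tri [0.54243753 0.04077882 0.13925025] [np.float64(0.005174843437570275), np.float64(0.004033484633138921), np.float64(0.004741858002470479)] [ -2.  -82.3]
trig top [0.54481964 0.03534281 0.16256886] [np.float64(0.0028141210929536475), np.float64(0.002814121092953591)] [ -1.1 -88.2]
handle top [ 0.55835105 -0.0085682   0.16690146] [np.float64(0.0012351679084231502), np.float64(0.0012351679084231968)] [   1.  -134.1]
-60 [0.5388152  0.06287409]
-70 [0.541319   0.05319262]
```

move_arm(rows=[0.03,-0.12,0,0,1,0.065,-0.26,0,0,1,0.065,-0.26,0,0,1,0.065,-0.26,-0.12,0,1,0.065,-0.26,-0.22,0,1,0.065,-0.26,-0.262,0,1,0.065,-0.26,-0.262,0,1,0.065,-0.26,-0.262,0,1], newtons=40)

```text
time_s: 10.22
position: [0.5361, 0.0724, 0.1286]
tool_rot: [180.0, -0.0, 104.5]
contact_force: [0.3, 0.5, 0.4]
opening: -0.0001
grip_force: 0.0
```

```bash
cat >> h.py <<'E'
O=np.array([.5288,.1016]);t=np.radians(104.5)
def cl(p): 
    d=np.array(p)[:2]-O;return np.round([1e3*(d[0]*np.sin(t)-d[1]*np.cos(t)),1e3*(d[0]*np.cos(t)+d[1]*np.sin(t))-20],1)
E
python3 -c "
from h import *
for i in range(1):
    o=get_obs();print(o['position'],cl(o['position']),o['contact_force'],o['opening'])
shot('side','sd7');o=get_obs();print(o['position'],o['contact_force'])"
```

```text
[0.53610606 0.07235196 0.12863862] [ -0.2 -50.1] [0.28435883 0.51988336 0.37658228] -8.665701341036423e-05
[0.53650681 0.0723177  0.12911716] [-0.1072105   0.4380365  -0.40941195]
```

move_arm(rows=[0.0025,-0.0097,0,0,1,0.005,-0.0194,0,0,1,0.0065,-0.0252,0,0,1,0.0075,-0.029,0,0,1,0.0075,-0.029,0,0,1])

```text
time_s: 10.9
position: [0.5395, 0.0579, 0.1283]
tool_rot: [-180.0, -0.0, 104.5]
contact_force: [0.2, 1.2, -0.1]
opening: 0.0001
grip_force: 0.5
```

move_arm(rows=[0.001,-0.0039,0,0,1,0.001,-0.0039,0,0,1])

```text
time_s: 11.15
position: [0.5399, 0.0564, 0.1282]
tool_rot: [-180.0, -0.1, 104.5]
contact_force: [-0.8, 4.3, 0.4]
opening: -0.0002
grip_force: 2.1
```

move_arm(rows=[0.001,-0.0039,0,0,1,0.001,-0.0039,0,0,1])

```text
time_s: 11.4
position: [0.5402, 0.0553, 0.1282]
tool_rot: [-180.0, -0.1, 104.6]
contact_force: [-1.3, 7.2, 0.3]
opening: 0.0
grip_force: 3.5
```

move_arm(rows=[0.001,-0.0039,0,0,1,0.001,-0.0039,0,0,1])

```text
time_s: 11.65
position: [0.5405, 0.0542, 0.1281]
tool_rot: [-180.0, -0.2, 104.6]
contact_force: [-2.6, 9.1, 0.1]
opening: -0.0002
grip_force: 4.4
```

move_arm(rows=[0.002,-0.0078,0,0,1,0.004,-0.0155,0,0,1,0.006,-0.0232,0,0,1,0.008,-0.031,0,0,1,0.009,-0.0349,0,0,1,0.009,-0.0349,0,0,1])

```text
time_s: 12.4
position: [0.5451, 0.0362, 0.1281]
tool_rot: [-180.0, -0.1, 104.6]
contact_force: [-2.4, 8.1, -0.3]
opening: 0.0001
grip_force: 3.8
```

move_arm(rows=[0.0008,-0.0029,0,0,1,0.0008,-0.0029,0,0,1,-0.005,0.0194,0,0,1,-0.01,0.0387,0,0,1,-0.0145,0.0561,0,0,1,-0.0145,0.0561,0,0,1,-0.0145,0.0561,0,0,1])

```text
time_s: 13.28
position: [0.5385, 0.0616, 0.1283]
tool_rot: [180.0, 0.0, 104.5]
contact_force: [-0.8, -0.6, 0.0]
opening: 0.0002
grip_force: 0.0
```

```bash
python3 -c "
from h import *
import pickle
o=get_obs();print(cl(o['position']),o['contact_force'])
S=shot('side','sd8');C=shot('scene','sc8');pickle.dump((S,C),open('s8.pkl','wb'))
s,S0,C0=pickle.load(open('w6.pkl','rb'))
for A,B in((S0,S),(C0,C)):
    d=np.abs(A['color'].astype(int)-B['color']).sum(2);
    for y in (50,55,60,70,80):
        q=O+np.array([np.cos(t),np.sin(t)])*(y+20)/1e3;print(y,proj(B,(*q,.064)).round(1),end=' ')
    print()
"
```

```text
[ -0.7 -61.2] [-0.77780933 -0.56403374  0.0278133 ]
50 [214.5 194.1] 55 [213.  193.5] 60 [211.6 193. ] 70 [208.7 191.8] 80 [205.9 190.7] 
50 [344.  217.1] 55 [345.7 216.9] 60 [347.4 216.7] 70 [350.7 216.4] 80 [354.1 216. ]
```

move_arm(rows=[0.0025,-0.0097,0,0,1,0.0045,-0.0174,0,0,1,0.0065,-0.0252,0,0,1,0.0085,-0.0329,0,0,1,0.0105,-0.0407,0,0,1,0.0125,-0.0484,0,0,1,0.0145,-0.0561,0,0,1,0.0153,-0.059,0,0,1,0.0153,-0.059,0,0,1])

```text
time_s: 14.5
position: [0.5453, 0.0352, 0.128]
tool_rot: [-179.9, -0.2, 104.6]
contact_force: [-1.7, 8.5, -0.2]
opening: -0.0003
grip_force: 3.9
```

move_arm(rows=[-0.005,0.0194,0,0,1,-0.01,0.0387,0,0,1,-0.0153,0.059,0,0,1,-0.0153,0.059,0,0,1,-0.0153,0.059,0,0,1])

```text
time_s: 15.12
position: [0.5385, 0.0616, 0.1284]
tool_rot: [180.0, 0.0, 104.5]
contact_force: [0.2, 0.7, 0.7]
opening: 0.0001
grip_force: 0.0
```

```bash
python3 -c "
from h import *
import pickle
o=get_obs();print(cl(o['position']),o['contact_force'])
S=shot('side','sd9');C=shot('scene','sc9');pickle.dump((S,C),open('s9.pkl','wb'))
s,S0,C0=pickle.load(open('w6.pkl','rb'));S8,C8=pickle.load(open('s8.pkl','rb'))
for n,a in(('c0',C0),('c8',C8),('c9',C)):
    im=a['color'].astype(int);print(n,im[224,330:376].sum(1).tolist())
    k=cv2.cvtColor(a['color'],cv2.COLOR_RGB2HSV);r=k[180:240,335:378];m=(r[...,1]>120)&(r[...,2]>60)&(np.arange(60)[:,None]<28);ys,xs=np.nonzero(m);
    T=C0['color'][208:218,335:352];R=cv2.matchTemplate(a['color'][204:222,325:376],T,cv2.TM_CCOEFF_NORMED);print(cv2.minMaxLoc(R)[1::2])
"
```

```text
[ -0.6 -61.1] [0.23838579 0.70889315 0.71944577]
c0 [307, 307, 305, 309, 309, 315, 314, 248, 196, 192, 134, 88, 118, 136, 141, 143, 145, 94, 45, 29, 34, 45, 51, 85, 110, 278, 290, 290, 285, 278, 182, 127, 122, 125, 185, 183, 125, 90, 91, 94, 91, 90, 94, 127, 134, 134]
(0.9999987483024597, (10, 4))
c8 [307, 310, 309, 307, 310, 311, 314, 333, 333, 330, 248, 189, 178, 120, 88, 122, 137, 139, 144, 143, 87, 36, 33, 58, 112, 281, 289, 293, 286, 280, 188, 128, 123, 125, 187, 186, 126, 91, 91, 91, 90, 90, 97, 129, 134, 135]
(0.9037554264068604, (13, 4))
c9 [306, 308, 308, 308, 307, 312, 315, 329, 332, 329, 299, 279, 238, 192, 173, 157, 116, 99, 129, 141, 141, 142, 125, 58, 32, 28, 130, 266, 281, 280, 279, 270, 146, 129, 189, 186, 125, 93, 89, 91, 91, 89, 95, 126, 136, 135]
(0.8476669192314148, (15, 4))
```

move_arm(rows=[0.0025,-0.0097,0,0,1,0.0045,-0.0174,0,0,1,0.0065,-0.0252,0,0,1,0.0085,-0.0329,0,0,1,0.0085,-0.0329,0,0,1])

```text
time_s: 15.85
position: [0.5418, 0.0487, 0.128]
tool_rot: [-179.9, -0.2, 104.6]
contact_force: [-2.0, 8.4, 0.0]
opening: 0.0
grip_force: 4.6
```

move_arm(rows=[0.001,-0.0039,0,0,1,0.001,-0.0039,0,0,1])

```text
time_s: 16.1
position: [0.5423, 0.0469, 0.128]
tool_rot: [-179.9, -0.2, 104.6]
contact_force: [-1.9, 9.1, -0.1]
opening: -0.0001
grip_force: 4.7
```

move_arm(rows=[0.001,-0.0039,0,0,1,0.001,-0.0039,0,0,1])

```text
time_s: 16.35
position: [0.5428, 0.0449, 0.128]
tool_rot: [-179.9, -0.2, 104.6]
contact_force: [-2.9, 10.0, -0.4]
opening: 0.0
grip_force: 4.6
```

move_arm(rows=[0.0005,-0.0019,0,0,1,0.0005,-0.0019,0,0,1])

```text
time_s: 16.6
position: [0.543, 0.044, 0.128]
tool_rot: [-179.9, -0.2, 104.6]
contact_force: [-1.9, 9.2, -0.0]
opening: -0.0
grip_force: 4.6
```

move_arm(rows=[0.0005,-0.0019,0,0,1,0.0005,-0.0019,0,0,1])

```text
time_s: 16.85
position: [0.5432, 0.043, 0.1279]
tool_rot: [-179.9, -0.2, 104.6]
contact_force: [-2.4, 9.1, -0.0]
opening: -0.0002
grip_force: 4.6
```

move_arm(rows=[0.0005,-0.0019,0,0,1,0.0005,-0.0019,0,0,1])

```text
time_s: 17.1
position: [0.5435, 0.042, 0.128]
tool_rot: [-179.9, -0.2, 104.6]
contact_force: [-2.2, 8.7, 0.6]
opening: 0.0002
grip_force: 4.5
```

move_arm(rows=[0.0005,-0.0019,0,0,1,0.001,-0.0039,0,0,1])

```text
time_s: 17.35
position: [0.544, 0.0403, 0.1279]
tool_rot: [-179.9, -0.2, 104.6]
contact_force: [-1.6, 8.8, -0.2]
opening: -0.0
grip_force: 4.8
```

move_arm(rows=[0.0005,-0.0019,0,0,1,0.0005,-0.0019,0,0,1])

```text
time_s: 17.6
position: [0.5442, 0.0394, 0.1279]
tool_rot: [-179.9, -0.2, 104.6]
contact_force: [-2.3, 8.9, -0.0]
opening: 0.0001
grip_force: 4.8
```

move_arm(rows=[0.0005,-0.0019,0,0,1,0.0005,-0.0019,0,0,1])

```text
time_s: 17.85
position: [0.5444, 0.0387, 0.1279]
tool_rot: [-179.9, -0.3, 104.6]
contact_force: [-2.3, 9.6, -0.7]
opening: 0.0001
grip_force: 5.1
```

move_arm(rows=[0.0005,-0.0019,0,0,1,0.0005,-0.0019,0,0,1])

```text
time_s: 18.1
position: [0.5446, 0.0379, 0.1279]
tool_rot: [-179.9, -0.3, 104.6]
contact_force: [-1.6, 9.9, -0.8]
opening: 0.0002
grip_force: 5.3
```

move_arm(rows=[0.0005,-0.0019,0,0,1,0.0005,-0.0019,0,0,1])

```text
time_s: 18.35
position: [0.5448, 0.0371, 0.1278]
tool_rot: [-179.9, -0.3, 104.6]
contact_force: [-2.1, 11.2, 0.1]
opening: 0.0001
grip_force: 5.5
```

```bash
python3 -c "
from h import *
for i in range(5):
    o=get_obs();f=o['contact_force'];print(cl(o['position']),round(-.2504*f[0]+.968*f[1],2),o['grip_force'],o['time_s']);shot('side')"
```

```text
[ -0.7 -86.4] 11.38 5.468846708536148 18.35
[ -0.7 -86.4] 10.4 5.469002723693848 18.4
[ -0.7 -86.4] 10.89 5.469429194927216 18.45
[ -0.7 -86.4] 10.6 5.467850714921951 18.5
[ -0.7 -86.4] 10.96 5.467628091573715 18.55
```

move_arm(rows=[0.0005,-0.0019,0,0,1,0.0005,-0.0019,0,0,1])

```text
time_s: 18.85
position: [0.545, 0.0364, 0.1278]
tool_rot: [-179.9, -0.3, 104.6]
contact_force: [-2.0, 10.4, 0.3]
opening: 0.0004
grip_force: 5.7
```

move_arm(rows=[0.0005,-0.0019,0,0,1,0.0005,-0.0019,0,0,1])

```text
time_s: 19.1
position: [0.5452, 0.0355, 0.1278]
tool_rot: [-179.9, -0.3, 104.6]
contact_force: [-2.2, 11.3, 0.0]
opening: 0.0
grip_force: 5.8
```

```bash
python3 -c "
from h import *
for i in range(4):
    o=get_obs();f=o['contact_force'];print(cl(o['position']),round(-.2504*f[0]+.968*f[1],2),o['grip_force'],o['time_s']);shot('side')"
```

```text
[ -0.7 -88. ] 11.47 5.8148787170648575 19.1
[ -0.7 -88. ] 11.86 5.815545693039894 19.15
[ -0.7 -88. ] 12.34 5.816436856985092 19.2
[ -0.7 -88. ] 11.73 5.8147600293159485 19.25
```

move_arm(rows=[0.0005,-0.0019,0,0,1,0.0005,-0.0019,0,0,1])

```text
time_s: 19.55
position: [0.5454, 0.0347, 0.1278]
tool_rot: [-179.9, -0.3, 104.7]
contact_force: [-2.6, 11.7, -0.3]
opening: 0.0002
grip_force: 6.0
```

```bash
python3 -c "
from h import *
for i in range(5):
    o=get_obs();f=o['contact_force'];print(cl(o['position']),round(-.2504*f[0]+.968*f[1],2),o['grip_force'],o['time_s']);shot('side')"
```

```text
[ -0.7 -88.9] 12.02 5.958641767501831 19.55
[ -0.7 -88.9] 11.41 5.957441255450249 19.6
[ -0.7 -88.9] 11.23 5.958412662148476 19.65
[ -0.7 -88.9] 12.62 5.957978367805481 19.7
[ -0.7 -88.9] 11.51 5.956936106085777 19.75
```

move_arm(rows=[-0.004,0.0155,0,0,1,-0.009,0.0348,0,0,1,-0.0145,0.0561,0,0,1,-0.0165,0.0639,0,0,1,-0.0165,0.0639,0,0,1,-0.0165,0.0639,0,0,1])

```text
time_s: 20.55
position: [0.5385, 0.0617, 0.1284]
tool_rot: [180.0, 0.0, 104.4]
contact_force: [-0.1, 0.2, -0.5]
opening: 0.0
grip_force: 0.0
```

move_arm(rows=[0.002,-0.0077,0,0,1,0.0035,-0.0136,0,0,1,0.0035,-0.0136,0,0,1])

```text
time_s: 20.92
position: [0.5398, 0.0567, 0.1282]
tool_rot: [-180.0, -0.1, 104.5]
contact_force: [-1.4, 4.5, -0.8]
opening: 0.0
grip_force: 2.3
```

move_arm(rows=[0.0005,-0.0019,0,0,1,0.0005,-0.0019,0,0,1])

```text
time_s: 21.18
position: [0.5399, 0.0563, 0.1281]
tool_rot: [-180.0, -0.1, 104.5]
contact_force: [-0.6, 6.2, 0.4]
opening: -0.0001
grip_force: 3.0
```

move_arm(rows=[0.0005,-0.0019,0,0,1,0.0005,-0.0019,0,0,1])

```text
time_s: 21.42
position: [0.54, 0.0559, 0.1281]
tool_rot: [-180.0, -0.2, 104.6]
contact_force: [-1.6, 7.2, 0.2]
opening: -0.0
grip_force: 3.7
```

move_arm(rows=[0.0005,-0.0019,0,0,1,0.0005,-0.0019,0,0,1])

```text
time_s: 21.68
position: [0.5401, 0.0555, 0.1281]
tool_rot: [-180.0, -0.2, 104.6]
contact_force: [-1.7, 8.3, 0.2]
opening: -0.0
grip_force: 4.3
```

move_arm(rows=[0.0005,-0.0019,0,0,1,0.0005,-0.0019,0,0,1])

```text
time_s: 21.92
position: [0.5402, 0.0551, 0.128]
tool_rot: [-179.9, -0.2, 104.6]
contact_force: [-1.9, 9.3, 0.5]
opening: -0.0001
grip_force: 4.9
```

move_arm(rows=[0.0005,-0.0019,0,0,1,0.0005,-0.0019,0,0,1])

```text
time_s: 22.18
position: [0.5402, 0.0547, 0.128]
tool_rot: [-179.9, -0.3, 104.6]
contact_force: [-2.5, 11.2, 0.2]
opening: 0.0002
grip_force: 5.6
```

```bash
python3 -c "
from h import *
for i in range(4):
    o=get_obs();f=o['contact_force'];print(cl(o['position']),round(-.2504*f[0]+.968*f[1],2),o['grip_force'],o['time_s']);shot('side')"
```

```text
[ -0.7 -68.3] 11.49 5.586744323372841 22.175
[ -0.6 -68.3] 11.81 5.589602887630463 22.225
[ -0.6 -68.3] 10.97 5.587087422609329 22.275
[ -0.6 -68.3] 11.34 5.585626512765884 22.325
```

move_arm(rows=[0.0005,-0.0019,0,0,1,0.0005,-0.0019,0,0,1])

```text
time_s: 22.62
position: [0.5404, 0.0543, 0.1279]
tool_rot: [-179.9, -0.3, 104.7]
contact_force: [-2.7, 12.1, 1.4]
opening: 0.0002
grip_force: 6.2
```

```bash
python3 -c "
from h import *
for i in range(6):
    o=get_obs();f=o['contact_force'];print(cl(o['position']),round(-.2504*f[0]+.968*f[1],2),o['grip_force'],o['time_s']);shot('side')"
```

```text
[ -0.6 -68.7] 12.43 6.226420775055885 22.625
[ -0.6 -68.7] 11.97 6.231256797909737 22.675
[ -0.7 -68.7] 12.13 6.229035928845406 22.725
[ -0.6 -68.7] 12.44 6.227343454957008 22.775
[ -0.6 -68.7] 12.69 6.227054670453072 22.825
[ -0.6 -68.7] 12.61 6.22605174779892 22.875
```

move_arm(rows=[0.0004,-0.0015,0,0,1,0.0004,-0.0015,0,0,1])

```text
time_s: 23.18
position: [0.5405, 0.054, 0.1279]
tool_rot: [-179.9, -0.3, 104.7]
contact_force: [-3.9, 13.6, -0.0]
opening: -0.0
grip_force: 6.7
```

```bash
python3 -c "
from h import *
for i in range(6):
    o=get_obs();f=o['contact_force'];print(cl(o['position']),round(-.2504*f[0]+.968*f[1],2),o['grip_force'],o['time_s']);shot('side')"
```

```text
[ -0.6 -69. ] 14.12 6.735028848052025 23.175
[ -0.6 -69. ] 13.41 6.739513278007507 23.225
[ -0.6 -69. ] 12.9 6.738448441028595 23.275
[ -0.6 -69. ] 13.88 6.736428290605545 23.325
[ -0.6 -69. ] 13.96 6.736703887581825 23.375
[ -0.6 -69. ] 12.75 6.735961362719536 23.425
```

The trigger now reads about 13.5 N, inside the 13–14 N target. I'll back off and clear the clamp.

move_arm(rows=[-0.002,0.0077,0,0,1,-0.006,0.0232,0,0,1,-0.011,0.0426,0,0,1,-0.011,0.0426,0.05,0,1,-0.011,0.0426,0.15,0,1,-0.011,0.0426,0.27,0,1,-0.011,0.0426,0.35,0,1,-0.011,0.0426,0.35,0,1,-0.011,0.0426,0.35,0,1])

```text
time_s: 24.6
position: [0.5358, 0.0703, 0.3026]
tool_rot: [-179.9, 0.0, 104.5]
contact_force: [-0.3, -1.0, 0.4]
opening: -0.0001
grip_force: 0.0
```

```bash
python3 - <<'E'
from h import *
o=get_obs();print(o["position"],o["contact_force"],o["time_s"])
s=shot("wrist","w10");S=shot("side");C=shot("scene")
f=lambda im,x,y,w,h,W,H:cv2.resize(im[y:y+h,x:x+w],(W,H),interpolation=cv2.INTER_CUBIC)
t=np.hstack([cv2.resize(s["color"],(400,300)),f(S["color"],175,165,133,100,400,300)]);t=np.vstack([t,np.hstack([f(C["color"],250,170,133,100,400,300),f(s["color"],200,0,160,120,400,300)])])
cv2.imwrite("pics/c10.png",t[:,:,::-1])
E
```

```text
[0.53582611 0.07027194 0.30259969] [-0.3061831  -0.99529151  0.43372154] 24.6
```

View pics/c10.png

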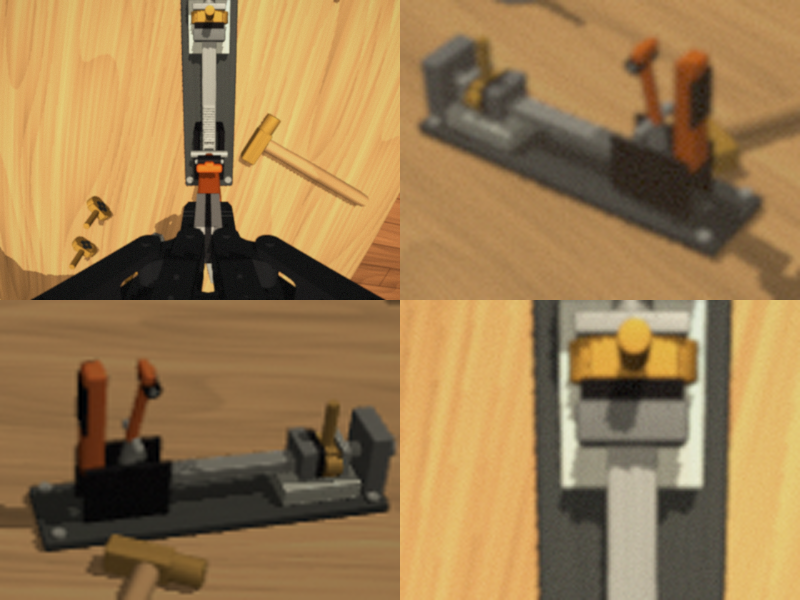

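The casting is clamped square between pad and foot with its sprue upright. The hand is clear.

```bash
python3 -c "
from cell import *
print(job_done())"
```

```text
the job is handed in; nothing more can be done
None
```

The brass casting stands square on the bed, clamped against the fixed jaw with a final trigger force of about 13.5 N; the hand is clear, and the job is handed in at about 25 s with no verdict returned.

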